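# Sweep the cast napkin rings into the bench scoop

## Task

Sweep the three loose cast silver napkin rings across the bench top with the fingers, over the sloping lip and into the open scoop pan, until every ring has cleared the lip and lies flat on the pan's floor. Only slide them, gently: do not pinch them, press down on them or lift them. Leave the pan where it stands, and do not disturb the pliers, the bangle, the ring clamp or the tin.

Things in the scene. Friction and masses are not known exactly. Their poses are not given: they have to be found in the camera images.
- pan: sheet-metal bench scoop, loose, about 0.6 kg, flat on the bench. Flat floor 150 mm (x) by 210 mm (y), 2 mm thick; walls 26 mm high, 2 mm thick at the back (+x) and both sides; open mouth at -x. Wooden handle 25 mm thick behind, x = 75 to 175 mm. Origin: middle of the floor's underside, at bench height; +x points from mouth to back wall, y across, z up
- pan_lip (a point): middle of the front edge of the scoop's sloping lip, at bench height; axes as the pan's. The lip is as wide as the pan and rises over 26 mm (along pan x) from a feather edge here to the flat floor, 2 mm high, whose front edge is at pan x = -75 mm. Cheeks 11 mm high, 2 mm thick stand at the lip's two ends
- plain_a: cast silver napkin ring lying with its hole upward; 40 mm outside diameter, 3 mm wall, 16 mm high, upright outer wall, plain. Origin: centre of the hole, at the underside; z up. About 35 to 75 g, slides on bench and pan
- plain_b: cast silver napkin ring lying with its hole upward; 40 mm outside diameter, 3 mm wall, 16 mm high, upright outer wall, plain (twin of plain_a). Origin: centre of the hole, at the underside; z up. About 35 to 75 g, slides on bench and pan
- crest: cast silver napkin ring lying with its hole upward; 40 mm outside diameter, 3 mm wall, 16 mm high, upright outer wall; a flat engraving plate 16 mm wide on its +x side reaches 22 mm from the centre. Origin: centre of the hole, at the underside; z up. About 35 to 75 g, slides on bench and pan
- pliers: flat-nose pliers with red grips lying on the bench, 139 mm long (x from -88 mm at the grips to +51 mm at the jaws), 53 mm wide over the grips, 13 mm high; origin near the pivot at bench height. Leave alone
- bangle: brass bangle lying flat, 68 mm outside diameter, 9 mm high; origin at its centre, underside. Leave alone
- clamp: wooden ring clamp lying on the bench, a straight bar 130 mm long (x), 26 mm wide, 20 mm high, brass collar round its middle; origin at the middle of its underside. Leave alone
- tin: closed round brass tin, 54 mm diameter, 37 mm high; origin at the centre of its underside. Leave alone

How it is judged (in metres and radians):
At the end, for the whole second after the job is handed in: All three rings rest flat on the pan's floor (within 6 mm), each with its centre at least 20 mm behind the front edge of the flat floor (wholly past the lip); the pan stands flat within 30 mm of its place; pliers, bangle, ring clamp and tin are within 15 mm of theirs (x of plain_a in the frame of pan between -0.055 and 0.075 m and y of plain_a in the frame of pan between -0.103 and 0.103 m and z of each of plain_a, plain_b, crest in the frame of pan below 0.008 m and linear speed of each of plain_a, plain_b, crest below 0.02 m/s and x of plain_b in the frame of pan between -0.055 and 0.075 m and y of plain_b in the frame of pan between -0.103 and 0.103 m and x of crest in the frame of pan between -0.055 and 0.075 m and y of crest in the frame of pan between -0.103 and 0.103 m and distance of pan from where it was at the start of the episode below 0.03 m and angle between pan's own z axis and vertical below 0.05 rad and distance of each of pliers, bangle, clamp, tin from where it was at the start of the episode below 0.015 m); the robot touches nothing.
It fails at once if a ring is lifted (the middle of its underside more than 24 mm above the bench) (height (world z) of any of plain_a, plain_b, crest above 0.024 m).
It fails at once if a ring is pinched or pressed: more than 20 N between the fingers and a ring (contact force between the fingers and plain_a above 20 N or contact force between the fingers and plain_b above 20 N or contact force between the fingers and crest above 20 N).
It fails at once if the pan is shoved more than 30 mm, tipped or lifted (distance of pan from where it was at the start of the episode above 0.03 m or angle between pan's own z axis and vertical above 0.15 rad).
It fails at once if the pliers, bangle, ring clamp or tin are disturbed (more than 15 mm) (distance of any of pliers, bangle, clamp, tin from where it was at the start of the episode above 0.015 m).
It also fails if it takes over 64 s, if anything falls off the work surface, if the arm or the gripper's body presses on something with over 40 N, if the wrist force passes 120 N, or if a joint passes its speed limit or range.

## Robot

A 6-joint arm with a two-finger parallel gripper is mounted at the origin on the work surface. World frame = base frame: x ahead of the robot, y to its left, z up, the work surface at z = 0. Lengths are in mm, angles in rad, forces in N, time in s.
With the tool pointing down it reaches from about 275 to 750 mm from the base axis. Payload 10.2 kg.
Tool frame: the origin (TCP) lies at the very end of the fingers, on their centre line; the grasp point (between the pads) lies 19 mm behind it; z points along the fingers, y is the line along which they close (so a half turn about z gives the same grasp; the last joint's range is limited). The gripper opens to 88 mm and grips with 3 to 60 N. Pads are 18 mm wide; open, the fingers measure 123 mm over their backs; the gripper's body (75 mm by 187 mm) begins 45 mm behind the grasp point.
Start: joints at [0.893, 0.313, 1.498, -0, 1.331, -0.223], TCP at [230.636, 471.633, 238.72] pointing down, gripper open.
Joint ranges: [-2.94, 2.94], [-0.97, 2.17], [0.19, 2.56], [-1.23, 4.37], [0.02, 3.11], [-2.88, 2.88]. Speed limits (rad/s): [2.39, 2.39, 3.01, 3.14, 3.14, 3.14].

## Interface

Orientations are given as [roll, pitch, yaw] about the fixed x, y, z axes, in that order (R = Rz(yaw) Ry(pitch) Rx(roll)).
In Python, from cell import arm, get_image, camera_model, order gives the robot as it stands. Calls block until the motion is done:
- arm.goto(position, orientation): joint-space move of the TCP to a pose.
- arm.move_straight(position, rot=None, speed=150, f_stop=None): straight line of the TCP; rot=None keeps the orientation; speed is the mean speed in mm/s. With f_stop (N) it stops when the force on the tool has changed by that much, and returns True; else False.
- arm.set_joints(angles): joint-space move.
- arm.set_gripper(opening): finger opening in mm; the grip force is fixed at half the most; returns when the fingers have stopped.
- arm.wait(seconds).
- arm.ik(position, orientation): joint angles nearest the present ones, or None.
- arm.get_state(): the state.
- get_image(name): name is "scene" or "side" or "wrist"; returns the picture (384x512x3 uint8, blue, green, red); there is no depth.
- camera_model(name): a dict with "intrinsics" (3x3 intrinsics, pixels), "cam_to_world" (4x4, takes a point from camera to world coordinates); the wrist camera has in their place "mount" (4x4, takes a point from camera to tool coordinates, whose origin is the TCP and whose axes are the flange's). Camera axes: x right, y up, looking along -z (the intrinsics and any distortion apply to the point x, -y, -z); pixel columns grow to the right and rows downward; lengths in mm; the calibration is good to about 2 mm. The wrist camera is an equidistant fisheye: a pixel r from the principal point sees the ray r / f radians off the axis. A picture is of the moment at which its call begins: read the wrist's pose just before it. camera_model takes no time and is no camera call.
A pose or a line that the arm cannot do raises arm.MotionError and nothing moves.
- order.finish_job(): hands the job in; it is judged then, once.
The state is a dict: "time": time; "joint_pos": joint angles; "joint_velocities": joint speeds; "joint_torque": joint torques, N m; "tcp_pos": TCP position; "tcp_rot": TCP orientation; "wrist_force": force on the tool from outside, world axes, zero at the start; "ft_torque": the same for the moment, N m; "opening": finger opening in mm; "grasp_force": force on a finger pad.
Only numpy, scipy, OpenCV 4.12 (cv2) and the standard library are available. Lean on these libraries where they do the work, as an engineer would, in place of code of your own. Each camera call takes 0.05 s, during which the arm holds its last target. There are 200 camera calls.

## Working session

There is one attempt and no reset: what is moved stays moved. The work goes in short steps, each a Python script; the robot and the scene stay as the last script left them, time stands still between calls to the robot, and variables do not carry over. Pictures are saved under pics/ and viewed, at most 10 in all, crops included, and the job is handed in when it is done.

```bash
mkdir -p pics; cat > h.py <<'E'
import numpy as np, cv2
from cell import arm, get_image, camera_model, order
def px2w(name,u,v,z=0):
    m=camera_model(name);K=np.array(m["intrinsics"]);T=np.array(m["cam_to_world"])
    d=np.linalg.inv(K)@[u,v,1];d=T[:3,:3]@[d[0],-d[1],-d[2]];o=T[:3,3]
    return (o+d*(z-o[2])/d[2]).round(1)
def w2px(name,p):
    m=camera_model(name);K=np.array(m["intrinsics"]);T=np.array(m["cam_to_world"])
    c=np.linalg.inv(T)@[*p,1];q=K@[c[0],-c[1],-c[2]];return q[:2]/q[2]
E
python3 - <<'E'
from h import *
for n in("scene","side"):
    cv2.imwrite(f"pics/{n}0.png",cv2.resize(get_image(n),(800,600),interpolation=cv2.INTER_CUBIC)); m=camera_model(n);print(n,m)
print(arm.get_state()["tcp_rot"])
E
```

```text
scene {'intrinsics': array([[346.45044139,   0.        , 258.74486635],
       [  0.        , 346.45044139, 191.39010267],
       [  0.        ,   0.        ,   1.        ]]), 'cam_to_world': array([[-1.62202591e-01, -7.29562583e-01,  6.64401052e-01,
         1.10465718e+03],
       [ 9.86756953e-01, -1.20619044e-01,  1.08451654e-01,
         5.66966797e+01],
       [ 1.01715069e-03,  6.73193497e-01,  7.39465673e-01,
         6.63566021e+02],
       [ 0.00000000e+00,  0.00000000e+00,  0.00000000e+00,
         1.00000000e+00]])}
side {'intrinsics': array([[475.14159235,   0.        , 254.36325828],
       [  0.        , 475.14159235, 189.35238285],
       [  0.        ,   0.        ,   1.        ]]), 'cam_to_world': array([[-9.74398246e-01,  1.67213682e-01, -1.50291857e-01,
         3.96445600e+02],
       [-2.23704533e-01, -6.54300270e-01,  7.22390088e-01,
         6.99191020e+02],
       [ 2.24575035e-02,  7.37516604e-01,  6.74955494e-01,
         7.33577001e+02],
       [ 0.00000000e+00,  0.00000000e+00,  0.00000000e+00,
         1.00000000e+00]])}
[-3.14056576e+00 -1.99384108e-04  2.68678382e+00]
```

View pics/scene0.png

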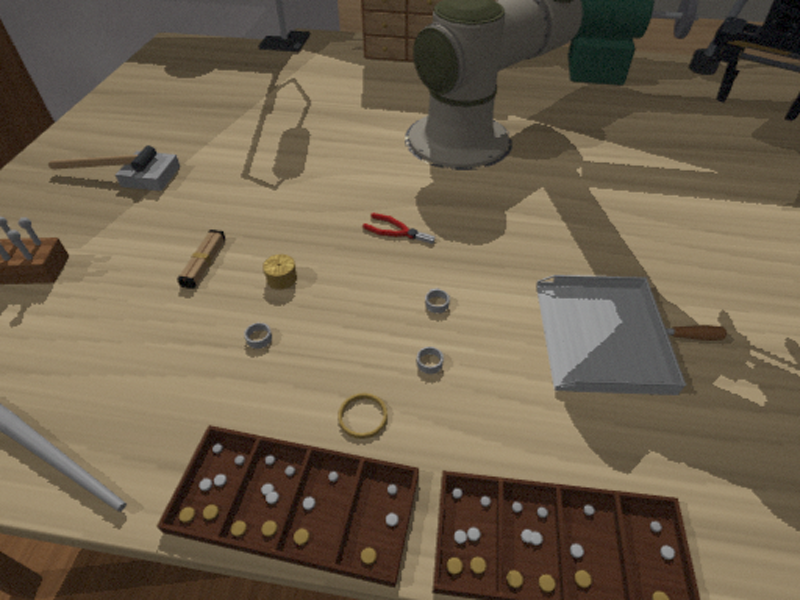

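View pics/side0.png

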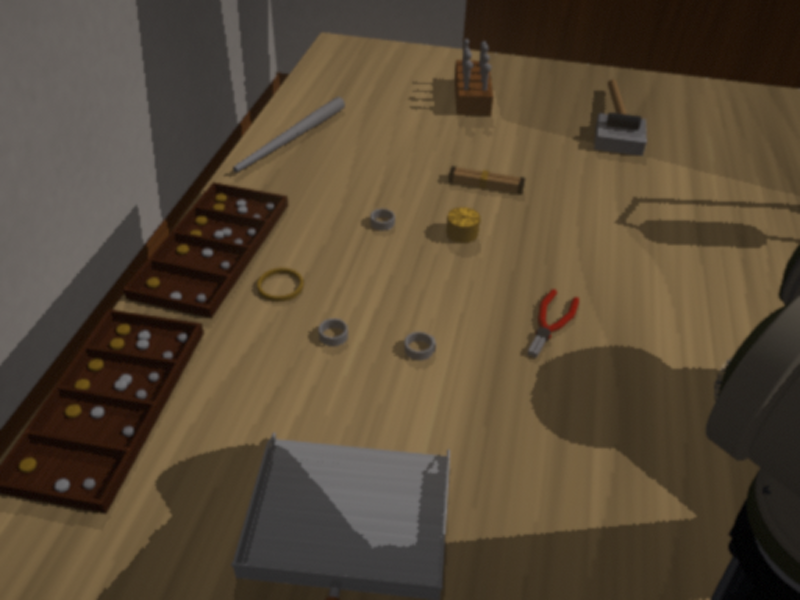

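The scene view shows three rings (A 437,297; B 430,356; C 258,332), the pan at the right with its mouth facing the rings, the pliers behind, the bangle in front, and the tin and clamp near C. The side view agrees.

```bash
python3 - <<'E'
from h import *
s=1.5625
P={"A":[(437,297),(420,341),16],"B":[(430,356),(334,328),16],"C":[(258,331),(383,215),16],"bangle":[(362,415),(279,284),4],"tin":[(279,265),(463,217),37],
"plJaw":[(435,240),(535,353),6],"plGrip1":[(364,227),(553,293),6],"plGrip2":[(374,216),(577,299),6],
"clamp1":[(215,235),(452,172),20],"clamp2":[(187,280),(522,183),20],"backL":[(645,278),(440,585),26],"backR":[(684,387),(238,572),26]}
for k,(a,b,z) in P.items(): print(k,px2w("scene",a[0]/s,a[1]/s,z)[:2],px2w("side",b[0]/s,b[1]/s,z)[:2])
print("mouth",px2w("scene",538/s,290/s,0),px2w("scene",558/s,390/s,0),px2w("side",448/s,457/s,5),px2w("side",273/s,440/s,11))
a=cv2.resize(get_image("scene")[165:265,150:455],None,fx=2.6,fy=2.6,interpolation=cv2.INTER_CUBIC)
b=cv2.resize(get_image("side")[125:384,145:345],None,fx=2.3,fy=2.3,interpolation=cv2.INTER_CUBIC)
cv2.imwrite("pics/a.png",a);cv2.imwrite("pics/b.png",b)
E
```

```text
A [509.7  13.4] [506.7  11.3]
B [628.8  17.6] [625.6  15.9]
C [ 624.9 -249. ] [ 622.5 -252.6]
bangle [734.9 -62.5] [733.9 -63.7]
tin [ 500.2 -252.8] [ 492.5 -251.6]
plJaw [361.   -8.1] [353.3 -14.3]
plGrip1 [ 346.4 -143.6] [ 338.4 -142.2]
plGrip2 [ 311.7 -131.6] [ 303.3 -137.7]
clamp1 [ 428.1 -399.3] [ 534.7 -400.5]
clamp2 [ 543.1 -400.5] [ 412.1 -397.7]
backL [420.5 347.9] [418.  345.4]
backR [631.4 373.1] [617.  379.6]
mouth [451.4 178.2   0. ] [647.  206.2   0. ] [438.1 178.6   5. ] [643.6 208.7  11. ]
```

View pics/b.png

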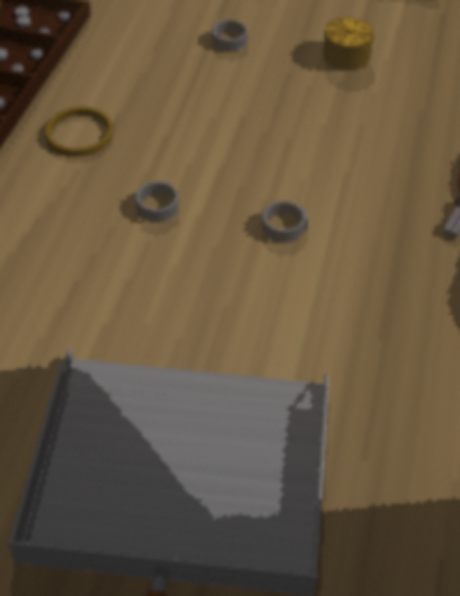

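View pics/a.png

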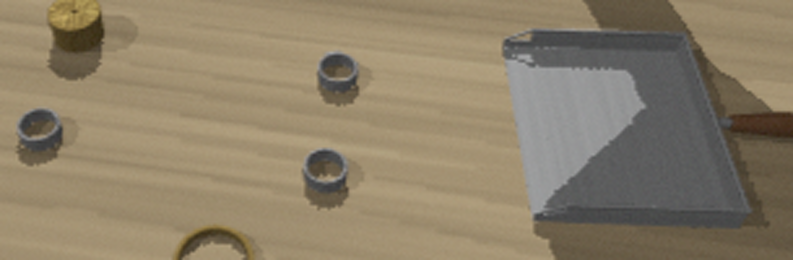

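Positions from both cameras agree to within a few mm, and the back wall measures about 210 mm, as specified. Each ring has a clear lane to the pan. I'll push each one with the two fingers as a 24 mm fork: the ring nests against the gap and can't be pinched.

```bash
cat >> h.py <<'E'
a=np.radians(8);X=np.array([-np.sin(a),np.cos(a)]);Y=np.array([-X[1],X[0]]);LIP=np.array([545,188.])
def pan(x,y): return LIP+(101+x)*X+y*Y
def sweep(ring,tx,ty,speed=90,Z=6,flip=0):
    r=np.array(ring,float);t=pan(tx,ty);d=(t-r)/np.linalg.norm(t-r)
    yaw=np.arctan2(d[1],d[0])+flip*np.pi
    s=r-50*d;e=t-25*d
    arm.goto([*s,90],[np.pi,0,yaw]); arm.move_straight([*s,Z],speed=120)
    hit=arm.move_straight([*e,Z],speed=speed,f_stop=10)
    st=arm.get_state();p=np.array(st["tcp_pos"]);print("hit",hit,p,st["wrist_force"],st["time"])
    b=p[:2]-15*d
    arm.move_straight([*b,p[2]],speed=60);arm.move_straight([*b,90],speed=150)
E
python3 - <<'E'
from h import *
for f in(0,1):
  for p in([510,-40,90],pan(-25,58).tolist()+[6],[632,-300,6],pan(-25,0).tolist()+[6]):
    print(f,arm.ik(p,[np.pi,0,1.7+f*np.pi]))
E
```

```text
0 [-0.3076175   0.45520751  1.71885833  0.          0.96752681 -0.43682117]
0 [ 2.74574594e-01  6.42953570e-01  1.67483143e+00 -4.44089210e-16
  8.23807652e-01  1.45370921e-01]
0 [-0.61020608  0.92618002  1.10385509  0.          1.11155755 -0.73940976]
0 [ 2.61236651e-01  7.32397548e-01  1.49583983e+00 -4.44089210e-16
  9.13355277e-01  1.32032978e-01]
1 [-3.07617499e-01  4.55207508e-01  1.71885833e+00 -4.44089210e-16
  9.67526814e-01  2.70477148e+00]
1 None
1 [-6.10206084e-01  9.26180017e-01  1.10385509e+00 -4.44089210e-16
  1.11155755e+00  2.40218290e+00]
1 None
```

```bash
python3 - <<'E'
from h import *
arm.set_gripper(24)
sweep((508,12.5),0,58)
cv2.imwrite("pics/s1.png",cv2.resize(get_image("side")[125:384,125:345],None,fx=2.3,fy=2.3,interpolation=cv2.INTER_CUBIC))
E
```

```text
hit False [476.71434551 255.04496625   5.98970564] [-0.61164156 -0.1363597  -1.14716474] 7.6583
```

View pics/s1.png

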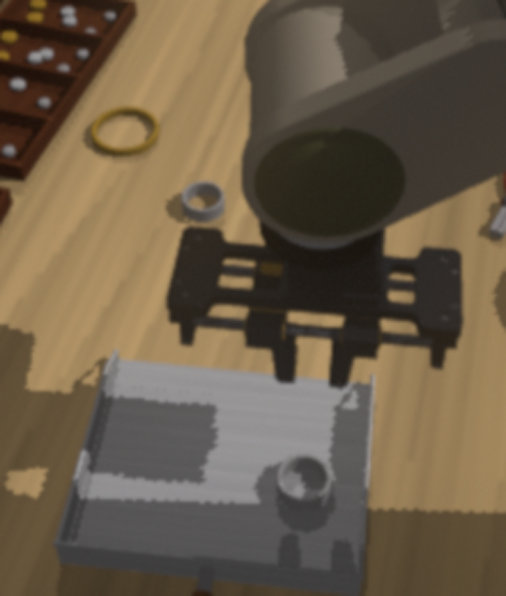

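Ring A (305,480 in the crop) lies flat in the pan, well past the lip, and the pan hasn't moved. I'll do B next, then C down the middle.

```bash
python3 - <<'E'
from h import *
sweep((627,16.5),5,-58)
st=arm.get_state()["tcp_pos"]; arm.move_straight([600,-100,150],speed=250)
for n in("scene","side"): cv2.imwrite(f"pics/{n}2.png",get_image(n))
a=cv2.imread("pics/side2.png")[125:384,125:345];b=cv2.imread("pics/scene2.png")[125:384,150:480]
cv2.imwrite("pics/s2.png",cv2.resize(np.hstack([a,b]),None,fx=1.45,fy=1.45,interpolation=cv2.INTER_CUBIC))
print(arm.get_state()["time"])
E
```

```text
hit False [591.12345396 276.1582146    5.97585141] [-0.16111256  0.08390545 -0.96526807] 14.4833
17.3083
```

View pics/s2.png

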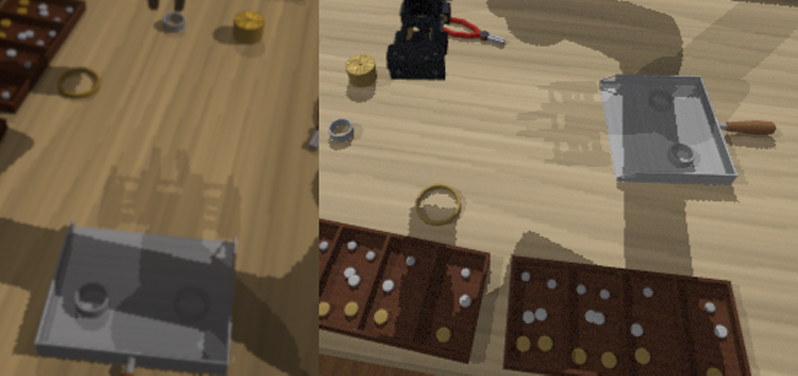

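Both rings are in: B at composite px (92,298), A at (192,303), with a free gap between them. Now C goes down the middle, stopping slightly shorter so the fork doesn't reach the others.

```bash
python3 - <<'E'
from h import *
for n,u,v in(("A",192,300),("B",92,295)):print(n,px2w("side",u/1.45+125,v/1.45+125,18),pan(0,58),pan(5,-58))
sweep((623.5,-251),-15,0)
st=arm.get_state()["tcp_pos"]; arm.move_straight([560,-50,200],speed=200)
for n in("scene","side"): cv2.imwrite(f"pics/{n}3.png",get_image(n))
a=cv2.imread("pics/side3.png")[125:384,125:345];b=cv2.imread("pics/scene3.png")[125:384,150:480]
cv2.imwrite("pics/s3.png",cv2.resize(np.hstack([a,b]),None,fx=1.45,fy=1.45,interpolation=cv2.INTER_CUBIC))
print(arm.get_state()["time"])
E
```

```text
A [471.4 277.9  18. ] [473.50796882 279.94503509] [587.68319929 301.04045514]
B [585.8 299.1  18. ] [473.50796882 279.94503509] [587.68319929 301.04045514]
hit False [537.30782708 248.4831506    5.99319035] [ 0.0571878  -0.70076428  1.32781826] 25.3583
28.2417
```

View pics/s3.png

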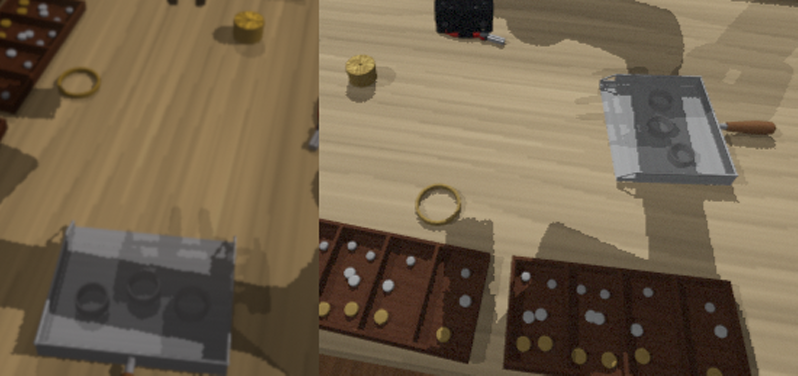

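All three rings lie flat in the pan, in the side half at (92,298), (143,284) and (192,303). The pan and the other objects visible are where they were, and the arm is clear, so I'm handing in.

```bash
python3 -c "
from h import *
print(px2w('side',143/1.45+125,282/1.45+125,18),pan(-15,0));print(order.finish_job())"
```

```text
[532.9 268.5  18. ] [533.03111332 273.16305391]
the job is handed in; nothing more can be done
None
```

I swept all three rings over the lip and onto the pan floor, and handed the job in at about 28 s of the 64 s allowed. In the last pictures the rings lay flat well past the lip, and the pan, bangle and tin had not visibly moved. The arm partly hid the pliers and the clamp was outside the crop I checked, but nothing passed near either. The hand-in returned no verdict.

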